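Wipe the gate stubs off the assembly plate

ROBOT

A 6-joint arm with a two-finger parallel gripper is mounted at the origin on the work surface. World frame = base frame: x ahead of the robot, y to its left, z up, the work surface at z = 0. Lengths are in m, angles in rad, forces in N, time in s.
With the tool pointing down it reaches from about 0.35 to 1 m from the base axis. Payload 7.1 kg.
Tool frame: the origin (TCP) lies at the very end of the fingers, on their centre line; the grasp point (between the pads) lies 19 mm behind it; z points along the fingers, y is the line along which they close (so a half turn about z gives the same grasp; the last joint's range is limited). The gripper opens to 85 mm and grips with 20 to 120 N. Pads are 22 mm wide; open, the fingers measure 114 mm over their backs; the gripper's body (76 mm by 85 mm) begins 54 mm behind the grasp point. The pads swing forward as they close: fully open they stand 13 mm farther back than shut.
Start: joints at [-1.254, 0.423, 1.63, -0, 1.089, -0.019], TCP at [0.206, -0.59, 0.205] pointing down, gripper open.
Joint ranges: [-3, 3], [-0.9, 2.11], [0.09, 2.58], [-1.31, 4.45], [0.11, 2.69], [-2.54, 2.54]. Speed limits (rad/s): [2.39, 2.39, 3.01, 3.14, 3.14, 3.14].

INTERFACE

Orientations are given as a unit quaternion [x, y, z, w].
In Python, from cell import r gives the robot as it stands. Calls block until the motion is done:
- r.move_to(position, orientation): joint-space move of the TCP to a pose.
- r.move_l(position, orientation=None, vel=0.15, contact_N=None): straight line of the TCP; orientation=None keeps the orientation; vel is the mean speed in m/s. With contact_N (N) it stops when the force on the tool has changed by that much, and returns True; else False.
- r.move_j(angles): joint-space move.
- r.grip(opening): finger opening in m; the grip force is fixed at half the most; returns when the fingers have stopped.
- r.hold(seconds).
- r.ik(position, orientation): joint angles nearest the present ones, or None.
- r.observe(): the state.
- r.camera(name): name is "side" or "top" or "wrist"; returns a dict with "image" (384x512x3 uint8, red, green, blue), "z_map" (384x512 float32, m along the optical axis (not along the pixel's ray), 0 where there is no reading), "intrinsics" (3x3 intrinsics, pixels), "distortion" ([k1, k2, p1, p2, k3] as OpenCV has them; the pictures are not rectified), "camera_from_world" (4x4, takes a point from world to camera coordinates). Camera axes: x right, y up, looking along -z (the intrinsics and any distortion apply to the point x, -y, -z); pixel columns grow to the right and rows downward; lengths in m; the calibration is good to about 2 mm. A picture is of the moment at which its call begins.
A pose or a line that the arm cannot do raises r.PlanningError and nothing moves.
- r.job_done(): hands the job in; it is judged then, once.
The state is a dict: "clock": time; "joint_positions": joint angles; "joint_velocities": joint speeds; "tau": joint torques, N m; "position": TCP position; "tool_rot": TCP orientation; "wrist_force": force on the tool from outside, world axes, zero at the start; "wrist_torque": the same for the moment, N m; "opening": finger opening in m; "finger_force": force on a finger pad.
Only numpy, scipy, OpenCV 4.12 (cv2) and the standard library are available. Lean on these libraries where they do the work, as an engineer would, in place of code of your own. Each camera call takes 0.05 s, during which the arm holds its last target. There are 200 camera calls.

TASK

Take the scraper block out of its leaning holder and use it to wipe all four loose metal stubs off the raised plate into the plain undivided scrap tray at one end of it; do not touch the stubs with the gripper. Then put the scraper back in its holder, blade down and fully home, and leave the other things on the bench where they are.

Things in the scene. Friction and masses are not known exactly. Their poses are not given: they have to be found in the camera images.
- plate: Black fixture plate on a dark pedestal, fixed. Origin on the bench under its centre; z up. Top face 60 mm above the bench, 180 mm long along its y, 165 mm wide along x between two aluminium curbs (11 mm thick, 10 mm higher than the top face) that run along its +x and -x sides. Both y ends are open edges, at y = +90 and -90 mm.
- plate_top (a point): Centre of the plate's top face (60 mm above the bench), axes as the plate's.
- tray: Plain sheet-steel scrap tray without dividers, fixed on the bench under one of the plate's open ends (either one). 205 mm along x, 100 mm along y, 34 mm high, walls 3 mm, axes parallel to the plate's. Origin at the centre of its underside, 125 mm from the plate's centre along the plate's +y or -y, so its near wall is 15 mm under the plate and 85 mm of it lies open beyond the plate's edge.
- bin: Bystander: grey plastic parts bin of the same outer size as the tray but with dividers (8 compartments), fixed under the plate's other open end. Origin at the centre of its underside.
- scraper: Scraper block, loose, a flat slab 14 mm thick (its x), 110 mm wide (its y), 85 mm tall (its z): white plastic blade for the lower 40 mm, wooden grip for the upper 45 mm, about 150 g. Origin at the centre of its lower working edge; z points up through the grip. Too wide to grip across its width: take it across its 14 mm thickness by the grip. Starts leaning in the holder.
- holder: Aluminium slot holder on a dark foot, fixed, left or right of the plate. Origin on the bench under the seat; at yaw 0 it leans the scraper's top to -x, 35 degrees from vertical. Slot 20 x 120 mm inside; front (upper side) lip 20 mm up, flared to 32 mm; two 15 mm prongs behind (below) the slab at its side edges, 60 mm up, 88 mm open between them for a finger.
- holder_seat (a point): Floor of the slot, 9 mm from its lower (-x) face, 11 mm from its upper one, 45 mm above the bench. Its z points up out of the slot, 35 degrees from vertical; x across the slot's 20 mm gap (pointing to the upper side), y along its 120 mm length. A seated scraper has its origin within 5 mm of here and its z along this z.
- chip1: Loose cast metal stub, 24 x 16 x 8 mm, on the plate. Origin at the centre of its underside.
- chip2: Loose round metal stub, 20 mm across, 8 mm thick, on the plate. Origin at the centre of its underside.
- chip3: Loose L-shaped metal stub, 24 x 20 x 8 mm, on the plate. Origin on its underside, about its middle.
- chip4: Loose cast metal stub, 20 x 16 x 9 mm, on the plate. Origin at the centre of its underside.
- housings: Bystander: two black plastic housings, one on the other (100 x 75 x 53 mm), loose, on the other side of the plate from the holder. Origin at the centre of the underside.
- board: Bystander: green circuit board (60 x 80 mm, 17 mm high with its connectors), loose, beyond the plate. Origin at the centre of the underside.
- bottle: Bystander: small white bottle, 48 mm across, 110 mm high, loose, beyond the plate. Origin at the centre of the underside.
Mind the look-alikes: they are no part of the job. Of the things like the scraper, leave any that is purple; of the rest the smaller one is meant. What is shaped like the tray but turquoise is not meant.

How it is judged:
By the outcome, as a careful person would: the job done as asked, in the order asked, and still so for the second after the job is handed in, with the robot touching nothing.
It also fails if it takes over 61 s, if anything falls off the work surface, if the arm or the gripper's body presses on something with over 40 N, if the wrist force passes 120 N, or if a joint passes its speed limit or range.

## Working session

There is one attempt and no reset: what is moved stays moved. The work goes in short steps, each a Python script; the robot and the scene stay as the last script left them, time stands still between calls to the robot, and variables do not carry over. Pictures are saved under pics/ and viewed, at most 10 in all, crops included, and the job is handed in when it is done.

```bash
ls; mkdir -p pics; python3 - <<'E'
from cell import r
import cv2,numpy as np,pickle
d={n:r.camera(n) for n in("top","side")}
pickle.dump(d,open("cams.pkl","wb"))
for n in d:
    cv2.imwrite(f"pics/{n}0.png",cv2.resize(d[n]["image"][:,:,::-1],(800,600),interpolation=cv2.INTER_CUBIC))
    print(n,d[n]["intrinsics"].tolist(),d[n]["distortion"],np.round(d[n]["camera_from_world"],3).tolist(),(d[n]["z_map"]>0).mean())
s=r.observe();print(s["clock"],s["tool_rot"],s["opening"])
E
```

```text
pics
top [[483.1274172772977, 0.0, 258.9109524197396], [0.0, 483.1274172772977, 184.19207920857042], [0.0, 0.0, 1.0]] [-0.11205693  0.          0.          0.          0.        ] [[-0.026, -0.999, -0.021, 0.127], [0.997, -0.027, 0.077, -0.636], [-0.078, -0.019, 0.997, -1.398], [0.0, 0.0, 0.0, 1.0]] 0.9959818522135416
side [[386.8909848850972, 0.0, 260.39969264511103], [0.0, 386.8909848850972, 187.83822040559295], [0.0, 0.0, 1.0]] [-0.01685069  0.          0.          0.          0.        ] [[-0.905, -0.425, -0.02, 0.598], [0.246, -0.561, 0.79, -0.149], [-0.347, 0.71, 0.612, -0.997], [0.0, 0.0, 0.0, 1.0]] 0.9959920247395834
0.1 [ 9.85936361e-01  1.67119947e-01 -1.12601002e-04 -6.34016401e-04] 0.08541567194392283
```

View pics/top0.png

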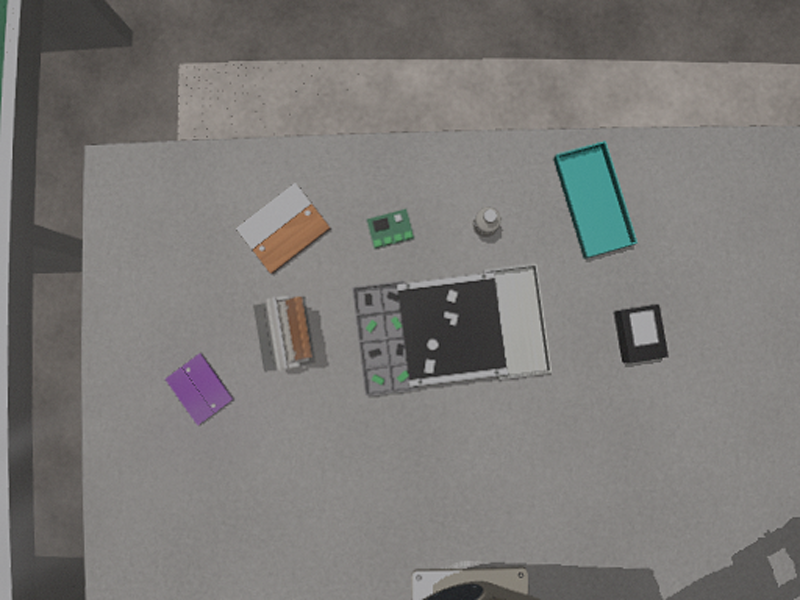

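View pics/side0.png

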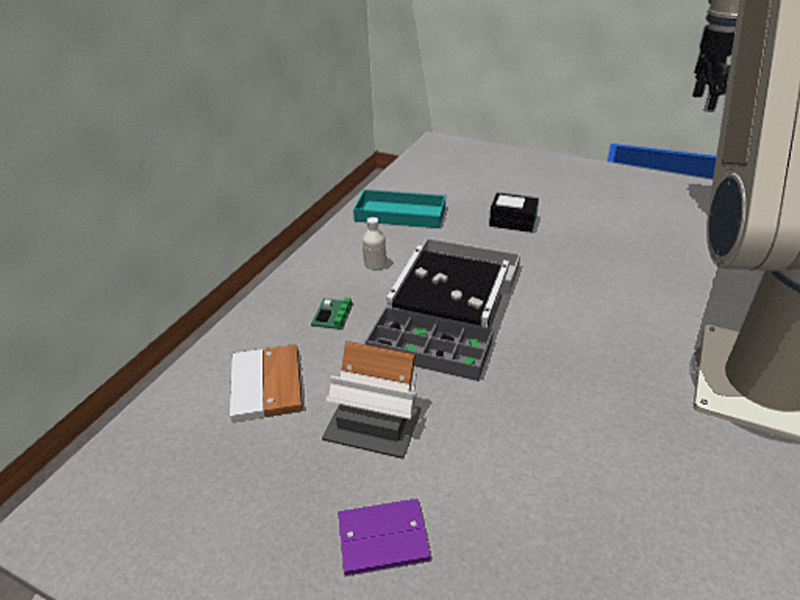

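The scraper candidates are the wood/white slab lying flat (top view 283,228), the purple one (200,388), and the wood/white slab leaning in the holder (295,330). The purple one is excluded, and the leaning one looks smaller than the flat one, which I'll check by measuring. There are two tray-like shapes: the plain steel one at the plate's right end (522,322), which is the one meant, and the turquoise one at (595,200), which isn't. The divided grey bin is at the left end of the plate (380,340).

```bash
cat > h.py <<'E'
import cv2,numpy as np
def cloud(c):
    K,D,T=c["intrinsics"],np.array(c["distortion"]),c["camera_from_world"]
    h,w=c["z_map"].shape
    u,v=np.meshgrid(np.arange(w),np.arange(h))
    n=cv2.undistortPoints(np.stack([u,v],-1).reshape(-1,1,2).astype(float),K,D).reshape(h,w,2)
    z=c["z_map"].astype(float)
    p=np.stack([n[...,0]*z,-n[...,1]*z,-z],-1)
    P=(p-T[:3,3])@T[:3,:3]
    P[z==0]=np.nan
    return P
E
python3 - <<'E'
import pickle,numpy as np,cv2
from h import cloud
d=pickle.load(open("cams.pkl","rb"))
P={n:cloud(d[n]) for n in d}
np.set_printoptions(precision=4,suppress=True)
def rect(p):
    r=cv2.minAreaRect((p[:,:2]*1000).astype(np.float32)); return np.round(r[0],1),np.round(r[1],1),round(r[2],1)
for n in d:
    I=d[n]["image"].astype(int);Q=P[n];R,G,B=I[...,0],I[...,1],I[...,2]
    s=384/600
    wood=(R>G*1.35)&(G>B*1.1)&(R>90)&np.isfinite(Q[...,2])&(Q[...,2]>-.02)
    k,l=cv2.connectedComponents(wood.astype(np.uint8))
    for i in range(1,k):
        p=Q[l==i]
        if len(p)<150 : continue
        m=np.median(p,0); 
        c=p.mean(0);S=np.linalg.svd(p-c,full_matrices=False)
        print(n,"wood",len(p),m,"z",np.nanpercentile(p[:,2],[1,99]),rect(p),"n",S[2][2],"ax",S[2][0], "ext",[np.ptp((p-c)@S[2][j]) for j in (0,1,2)])
    pts={"top":dict(holder=(290,332),bin=(390,340),plate=(455,330),chips=(0,0),tray=(520,322),bench=(500,450),board=(390,228),bottle=(488,220),hous=(640,332)),
         "side":dict(plate=(450,280),bench=(600,400),lip=(370,395),foot=(340,435))}[n]
    for a,(u,v) in pts.items(): print(n,a,Q[int(v*s),int(u*s)])
# plate from top
Q=P["top"]; I=d["top"]["image"].astype(int).sum(-1)/3
u,v=np.meshgrid(np.arange(512),np.arange(384))
reg=(u>225)&(u<355)&(v>165)&(v<260)
pm=reg&(abs(Q[...,2]-.06)<.016)
k,l=cv2.connectedComponents((pm).astype(np.uint8)); i=l[211,300]
print("plate",rect(Q[l==i]),np.median(Q[l==i],0))
cur=reg&(Q[...,2]>.066)
print("high pts",cur.sum())
bright=reg&pm&(I>120)
k,l,st,ce=cv2.connectedComponentsWithStats(bright.astype(np.uint8))
for i in range(1,k):
    if st[i,4]>8: print(ce[i]/s,st[i,4],np.median(Q[l==i],0),rect(Q[l==i]))
dark=reg&pm&(I<75); print("dark",rect(Q[dark]),np.median(Q[dark][:,2]))
# holder cloud profile
c=d["top"]
hm=(Q[...,2]>.02)&(u>155)&(u<215)&(v>180)&(v<245)
print("holder",rect(Q[hm]))
E
```

```text
top wood 872 [0.7401 0.3259 0.0201] z [0.0123 0.0266] (array([741.2, 326.2]), array([ 59.8, 142.5]), 36.3) n [-0.0052 -0.0066 -1.    ] ax [-0.5981  0.8014 -0.0022] ext [np.float64(0.14251883990972025), np.float64(0.06017442820591781), np.float64(0.020744412766705383)]
top wood 230 [0.566  0.2984 0.1124] z [0.0847 0.123 ] (array([571.7, 302.9]), array([94.9, 31.9]), 7.9) n [ 0.093  -0.7445 -0.6611] ax [-0.9931 -0.0217 -0.1152] ext [np.float64(0.0915295589061978), np.float64(0.055094511257006776), np.float64(0.014180129717587305)]
top holder [0.5609 0.3198 0.0855]
top bin [ 0.5432  0.1426 -0.0007]
top plate [0.5566 0.0195 0.06  ]
top chips [ 1.2892  0.968  -0.0252]
top tray [ 0.5693 -0.1058  0.0041]
top bench [ 0.3276 -0.0625  0.0027]
top board [0.7597 0.1372 0.0036]
top bottle [ 0.7518 -0.043   0.1102]
top hous [ 0.5442 -0.3224  0.0535]
side wood 825 [0.5637 0.305  0.1001] z [0.0805 0.1173] (array([566.1, 302.2]), array([109.2,  35.9]), 8.5) n [-0.1274  0.8016  0.5841] ax [-0.9872 -0.1592  0.0032] ext [np.float64(0.10929480855557844), np.float64(0.04528975285822029), np.float64(0.0157
[... 635 characters left out ...]
 [0.6192 0.0238 0.0709] (array([619.7,  24.2]), array([15.5, 20.1]), 67.7)
[450.8492 317.1196] 46 [0.5807 0.0251 0.0683] (array([578.2,  27.6]), array([23.3, 20.3]), 88.2)
[431.9444 343.8368] 36 [0.5319 0.063  0.0696] (array([531.4,  62.5]), array([17.9, 16.2]), 43.2)
[428.8383 365.8967] 46 [0.4924 0.0696 0.0692] (array([492.4,  68.5]), array([14.3, 22.7]), 88.2)
[501.9886 371.0227] 22 [ 0.4804 -0.0643  0.0715] (array([479.1, -63.3]), array([10.4, 17.5]), 12.6)
[452.3304 377.2903] 234 [0.4702 0.0253 0.0709] (array([470. ,  28.4]), array([ 12.5, 159.1]), 5.6)
dark (array([559.5,  25.6]), array([163.3, 179.3]), 5.7) 0.06161732546809098
holder (array([561.1, 327.3]), array([134.2,  87.8]), 8.3)
```

The leaning slab measures 109 mm wide and the flat one about 145 mm, so the leaning one is the one meant. Next I'll fit its pose and check the inverse kinematics.

```bash
cat >> h.py <<'E'
from scipy.spatial.transform import Rotation as Rot
PC=np.array([.559,.026,.06]); PX=np.array([np.cos(np.radians(5.6)),np.sin(np.radians(5.6)),0]); PY=np.array([-PX[1],PX[0],0])
G=.0435
def tool(o,zs,xs,flip=1,g=G):
    """TCP pose for scraper origin o, z axis zs, thickness axis xs"""
    zt=-zs; yt=flip*xs; xt=np.cross(yt,zt)
    return o+g*zs, Rot.from_matrix(np.stack([xt,yt,zt],1)).as_quat()
E
python3 - <<'E'
import pickle,numpy as np,cv2
from h import *
from cell import r
np.set_printoptions(precision=4,suppress=True)
d=pickle.load(open("cams.pkl","rb"))
for n in d:
    Q=cloud(d[n]);I=d[n]["image"].astype(int);R,Gn,B=I[...,0],I[...,1],I[...,2]
    w=(R>Gn*1.35)&(Gn>B*1.1)&(R>60)&(abs(Q[...,0]-.565)<.08)&(abs(Q[...,1]-.3)<.05)&(Q[...,2]>.06)
    p=Q[w]
    best=None
    rng=np.random.default_rng(0)
    for _ in range(3000):
        a=p[rng.choice(len(p),3,False)];m=np.cross(a[1]-a[0],a[2]-a[0]);L=np.linalg.norm(m)
        if L<1e-4: continue
        m/=L; m=m*np.sign(m[2]); 
        if m[1]<.5 : continue
        k=abs((p-a[0])@m)<.0025
        if best is None or k.sum()>best.sum(): best=k
    q=p[best];c=q.mean(0);m=np.linalg.svd(q-c)[2][2];m*=np.sign(m[2])
    lean=np.degrees(np.arcsin(m[2]));yaw=np.degrees(np.arctan2(m[1],m[0]))
    W=np.array([-m[1],m[0],0]);W/=np.linalg.norm(W);Z=np.cross(m,W)
    if Z[2]<0: Z=-Z
    a=(q-c)@W;b=(q-c)@Z
    pa=np.percentile(a,[1,99]);pb=np.percentile(b,[1,99])
    o=c+W*pa.mean()+Z*(pb[1]-.085)-m*.007
    print(n,best.sum(),len(p),"lean",lean,"yaw",yaw,"ext",np.ptp(pa),np.ptp(pb),"org",o,"Z",Z,m)
yaw=np.radians(98.6);h=-np.array([np.cos(yaw),np.sin(yaw),0]);t=np.radians(35)
Z=np.sin(t)*h+np.cos(t)*np.array([0,0,1]);X=-np.cos(t)*h+np.sin(t)*np.array([0,0,1])
o=np.array([.5615,.332,.045])
for f in(1,-1):
    for dz in(0,.11): print(f,dz,tool(o+dz*Z,Z,X,f)[0],r.ik(*tool(o+dz*Z,Z,X,f)))
    for s in(-1,1):
        for y in (.1,-.11): print("plate",f,s,y,r.ik(*tool(PC+s*.026*PX+y*PY,np.array([0,0,1.]),PY,f)))
cs=[[.6197,.0242],[.5782,.0276],[.5314,.0625],[.4924,.0685]]
print([( (np.r_[c,.06]-PC)@PX,(np.r_[c,.06]-PC)@PY) for c in cs])
E
```

```text
top 179 247 lean 36.233024268198506 yaw 98.41149634112851 ext 0.10156872427193264 0.04619468368314303 org [0.5622 0.3358 0.0499] Z [ 0.0865 -0.5847  0.8066] [-0.118   0.7979  0.5911]
side 727 835 lean 35.29612356359004 yaw 99.15049660667124 ext 0.10725102262220267 0.044282543639242555 org [0.5601 0.3359 0.0439] Z [ 0.0919 -0.5704  0.8162] [-0.1298  0.8058  0.5778]
1 0 [0.5652 0.3073 0.0806] [ 0.1823  0.6469  1.7634  0.8215  0.8995 -2.1209]
1 0.11 [0.5747 0.2449 0.1707] [ 0.0781  0.5122  1.7352  0.7108  1.0693 -2.051 ]
plate 1 -1 0.1 [ 0.2087  0.4402  1.892  -0.      0.8095 -1.4599]
plate 1 -1 -0.11 [-0.1785  0.4559  1.8633 -0.      0.8223 -1.847 ]
plate 1 1 0.1 [ 0.1989  0.5031  1.7767 -0.      0.8618 -1.4696]
plate 1 1 -0.11 [-0.1549  0.5177  1.7495 -0.      0.8744 -1.8234]
-1 0 [0.5652 0.3073 0.0806] [0.1823 0.6469 1.7634 0.8215 0.8995 1.0207]
-1 0.11 [0.5747 0.2449 0.1707] [0.0781 0.5122 1.7352 0.7108 1.0693 1.0906]
plate -1 -1 0.1 [ 0.2087  0.4402  1.892  -0.      0.8095  1.6817]
plate -1 -1 -0.11 [-0.1785  0.4559  1.8633 -0.      0.8223  1.2946]
plate -1 1 0.1 [ 0.1989  0.5031  1.7767 -0.      0.8618  1.672 ]
plate -1 1 -0.11 [-0.1549  0.5177  1.7495 -0.      0.8744  1.3182]
[(np.float64(0.06023465395933066), np.float64(-0.0077146913353476655)), (np.float64(0.01926449871926579), np.float64(-0.0002812278354047386)), (np.float64(-0.023906500398289652), np.float64(0.039019088132689374)), (np.float64(-0.062134871599026156), np.float64(0.048796185623187195))]
```

```bash
cat >> h.py <<'E'
yaw=np.radians(98.8);hh=-np.array([np.cos(yaw),np.sin(yaw),0]);tt=np.radians(35);UP=np.array([0,0,1.])
SZ=np.sin(tt)*hh+np.cos(tt)*UP;SX=-np.cos(tt)*hh+np.sin(tt)*UP;SY=np.cross(SZ,SX)
SO=np.array([.561,.335,.0455])
E
python3 - <<'E'
from h import *; from cell import r; import pickle
np.set_printoptions(precision=4,suppress=True)
r.move_to(*tool(SO+.12*SZ,SZ,SX,-1))
c=r.camera("wrist");pickle.dump(c,open("w1.pkl","wb"))
im=cv2.resize(c["image"][:,:,::-1],(800,600),interpolation=cv2.INTER_CUBIC)
K,D,T=c["intrinsics"],c["distortion"],c["camera_from_world"]
def proj(p):
    q=T[:3,:3]@p+T[:3,3]; q=np.array([q[0],-q[1],-q[2]])
    return cv2.projectPoints(q.reshape(1,3),np.zeros(3),np.zeros(3),K,np.array(D))[0].ravel()*800/512
for x in(-.007,.007):
    for s in (.085,.04):
        a=[tuple(int(v) for v in proj(SO+x*SX+y*SY+s*SZ)) for y in(-.055,.055)]; print(x,s,a); cv2.line(im,*a,(0,0,255),1)
cv2.imwrite("pics/w1.png",im)
s=r.observe();print(s["clock"],s["position"],s["wrist_force"])
E
```

```text
-0.007 0.085 [(405, 173), (404, 388)]
-0.007 0.04 [(404, 164), (403, 352)]
0.007 0.085 [(375, 173), (377, 388)]
0.007 0.04 [(378, 164), (380, 352)]
3.2667 [0.5757 0.2417 0.1794] [-0.5368 -0.0646 -0.0515]
```

View pics/w1.png

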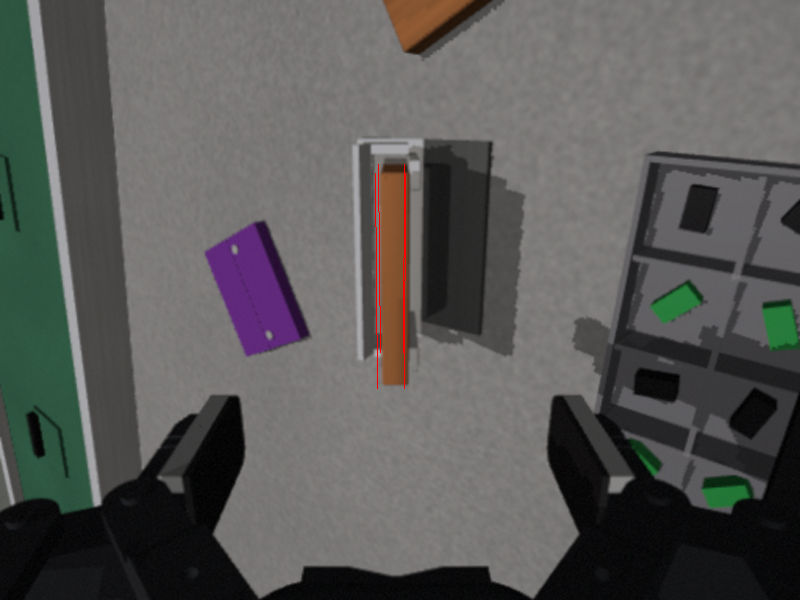

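The wrist view confirms the leaning wood-and-white slab: its top face spans x 380–408 and y 172–385. The purple slab is off to the left (255,290) and the bin to the right. My prediction is about 1.5 mm too far toward +SX, so I'll correct that and grasp.

```bash
echo 'SO=SO-.0015*SX-.0008*SY' >> h.py
python3 - <<'E'
from h import *; from cell import r; import pickle
np.set_printoptions(precision=4,suppress=True)
Q=cloud(pickle.load(open("w1.pkl","rb")));f=512/800
p=Q[int(185*f):int(370*f),int(388*f):int(402*f)].reshape(-1,3)-SO
print("top face s,x:",np.nanmedian(p@SZ),np.nanmedian(p@SX),np.nanmedian(p@SY))
r.grip(.05)
print(r.move_l(*tool(SO,SZ,SX,-1),vel=.12,contact_N=8))
s=r.observe();print(s["clock"],s["position"]-tool(SO,SZ,SX,-1)[0],s["wrist_force"])
r.grip(0.0)
s=r.observe();print(s["clock"],s["opening"],s["finger_force"],s["wrist_force"],s["position"])
E
```

```text
top face s,x: 0.08264159358769374 0.00011266597726702506 -0.004609825489925505
False
4.8583 [ 0.0006 -0.0002  0.0007] [ 0.6293  0.3842 -0.3035]
5.2833 0.012076721319226049 60.02056539058685 [-1.4274  0.6192  6.1641] [0.5663 0.3097 0.0817]
```

```bash
python3 - <<'E'
from h import *; from cell import r
np.set_printoptions(precision=4,suppress=True)
r.move_l(*tool(SO+.11*SZ,SZ,SX,-1),vel=.15)
s=r.observe();print(s["clock"],s["opening"],s["finger_force"],s["wrist_force"])
def P(x,y,z): return tool(PC+x*PX+y*PY+z*UP,UP,PY,-1)
r.move_to(*P(.0245,.080,.06))
r.move_l(P(.0245,.080,.012)[0],vel=.15)
s=r.observe();print(s["clock"],s["wrist_force"])
print(r.move_l(P(.0245,.080,-.008)[0],vel=.02,contact_N=4))
s=r.observe();print(s["clock"],s["position"],"edge z rel", s["position"][2]-G-.06,s["wrist_force"])
c=r.camera("wrist"); t=r.camera("top")
import pickle;pickle.dump((c,t),open("w2.pkl","wb"))
cv2.imwrite("pics/w2.png",np.hstack([cv2.resize(a["image"][:,:,::-1] if i==0 else a["image"][150:270,210:370,::-1],(400,300)) for i,a in enumerate((c,t))]))
E
```

```text
6.1667 0.012240771720719053 59.32611107826233 [-0.0775 -0.0178 -2.2255]
7.35 [-0.2108 -0.104  -1.417 ]
True
7.9333 [0.5758 0.1081 0.1064] edge z rel 0.002889513036128319 [-1.3572  0.9269  5.3181]
```

View pics/w2.png

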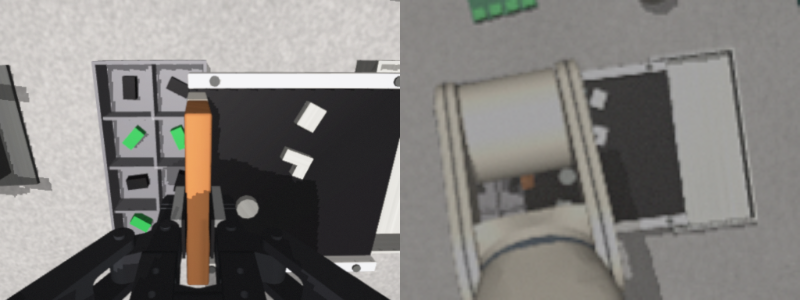

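The left half, from the wrist camera, shows the blade standing on the plate behind all the chips, with its end just inside the upper curb near (197,97). The chips are at (310,117), (297,160) and (247,207), and the fourth is hidden by the finger. The right half is mostly covered by the arm. Now stroke one.

```bash
cat >> h.py <<'E'
ZT=.1064  # TCP height with blade on plate
def P(x,y,z):
    p,q=tool(PC+x*PX+y*PY,UP,PY,-1); p[2]=ZT+z; return p,q
E
python3 - <<'E'
from h import *; from cell import r
np.set_printoptions(precision=4,suppress=True)
r.move_l(P(.0245,.080,.0007)[0],vel=.02)
print(r.move_l(P(.0245,-.103,.0007)[0],vel=.07,contact_N=15))
s=r.observe();print(s["clock"],(s["position"]-PC)@PY,s["wrist_force"],s["opening"])
r.move_l(P(.0245,-.103,.035)[0],vel=.15)
r.move_l(P(-.0245,.080,.035)[0],vel=.2)
c=r.camera("wrist");t=r.camera("side")
cv2.imwrite("pics/w3.png",np.hstack([cv2.resize(a["image"][:,:,::-1] if i==0 else a["image"][120:270,220:370,::-1],(400,300) if i==0 else (300,300)) for i,a in enumerate((c,t))]))
print(r.observe()["clock"])
E
```

```text
False
11.05 -0.10279765806194466 [ 0.443  -0.296  -1.8517] 0.012106178003892923
12.625
```

View pics/w3.png

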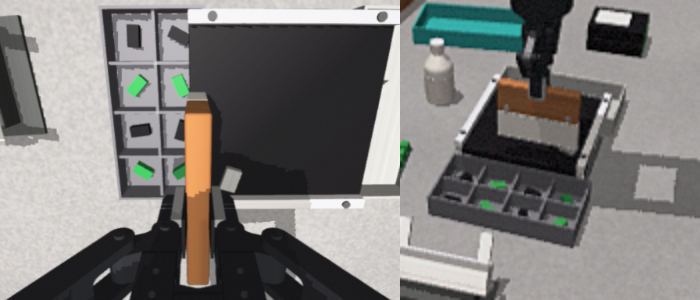

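Three chips are gone. One remains at (230,180) by the near curb, ahead of the blade. Stroke two.

```bash
python3 - <<'E'
from h import *; from cell import r
np.set_printoptions(precision=4,suppress=True)
r.move_l(P(-.0245,.080,.008)[0],vel=.12)
print(r.move_l(P(-.0245,.080,.0007)[0],vel=.03,contact_N=6))
s=r.observe();z=s["position"][2]-ZT;print(z,s["wrist_force"])
if z<.003:
    print(r.move_l(P(-.0245,-.103,max(z,.0007))[0],vel=.07,contact_N=15))
    s=r.observe();print(s["clock"],(s["position"]-PC)@PY,s["wrist_force"],s["opening"])
    r.move_l(P(-.0245,-.103,.06)[0],vel=.15)
    r.move_l(P(0,.05,.10)[0],vel=.2)
    c=r.camera("wrist");t=r.camera("top")
    cv2.imwrite("pics/w4.png",np.hstack([cv2.resize(a["image"][:,:,::-1] if i==0 else a["image"][150:270,230:390,::-1],(400,300)) for i,a in enumerate((c,t))]))
    print(r.observe()["clock"])
E
```

```text
False
0.0007449957888818887 [ 0.2084  0.2217 -2.4051]
False
16.1583 -0.10282287623835758 [ 0.4191 -0.2128 -1.799 ] 0.012144064444407883
17.75
```

View pics/w4.png

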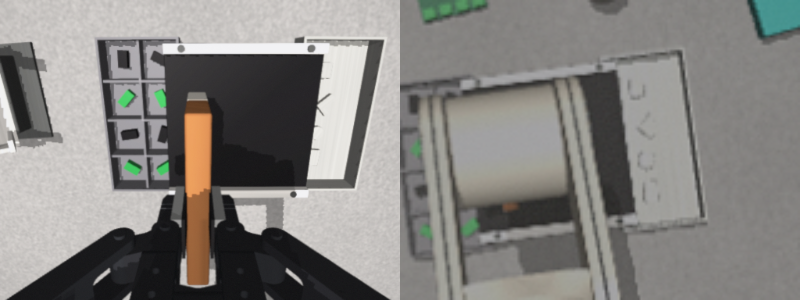

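The plate is clear, and the top crop shows four stubs in the tray at about (635,90), (645,130), (640,160) and (650,190). Now I'll return the scraper.

```bash
python3 - <<'E'
from h import *; from cell import r
np.set_printoptions(precision=4,suppress=True)
r.move_to(*tool(SO+.11*SZ,SZ,SX,-1))
r.move_l(tool(SO+.03*SZ,SZ,SX,-1)[0],vel=.12)
r.hold(.2);print(r.observe()["wrist_force"])
print(r.move_l(tool(SO-.002*SZ,SZ,SX,-1)[0],vel=.03,contact_N=10))
s=r.observe();d=s["position"]-tool(SO,SZ,SX,-1)[0]
print(s["clock"],"dx,dy,ds",d@SX,d@SY,d@SZ,s["wrist_force"],s["opening"])
E
```

```text
[-1.4654  5.4051 -1.796 ]
True
20.4 dx,dy,ds 0.0011407254236968447 -0.001027931903135142 0.0009897360914662408 [-0.2031 -0.7428  4.9063] 0.012308956913518819
```

It's back at the grasp depth within 0.3 mm. Release, retreat and check.

```bash
python3 - <<'E'
from h import *; from cell import r; import pickle
np.set_printoptions(precision=4,suppress=True)
r.grip(.05); r.hold(.3)
r.move_l(tool(SO+.12*SZ,SZ,SX,-1)[0],vel=.12)
c=r.camera("wrist");pickle.dump(c,open("w5.pkl","wb"));f=512/800
Q=cloud(c);p=Q[int(185*f):int(370*f),int(388*f):int(402*f)].reshape(-1,3)-SO
print("top face s,x:",np.nanmedian(p@SZ),np.nanmedian(p@SX))
r.move_to([.40,-.35,.35],r.observe()["tool_rot"]) if 0 else r.move_j([-1.254,.423,1.63,0,1.089,-.019])
t=r.camera("top");sd=r.camera("side")
cv2.imwrite("pics/w5.png",np.hstack([cv2.resize(a,(400,400) if i else (400,400)) for i,a in enumerate((c["image"][60:300,120:360,::-1],t["image"][140:270,150:370,::-1][:, :]))]))
Qs=cloud(sd);I=sd["image"].astype(int);R,Gn,B=I[...,0],I[...,1],I[...,2]
w=(R>Gn*1.35)&(Gn>B*1.1)&(R>60)&(abs(Qs[...,0]-.565)<.08)&(abs(Qs[...,1]-.3)<.05)&(Qs[...,2]>.06)
q=Qs[w]-SO;a=np.stack([q@SX,q@SY,q@SZ],1);print(len(q),np.median(a,0),np.percentile(a,[1,99],axis=0))
d=pickle.load(open("cams.pkl","rb"));Q0=cloud(d["side"]);I=d["side"]["image"].astype(int);R,Gn,B=I[...,0],I[...,1],I[...,2]
w=(R>Gn*1.35)&(Gn>B*1.1)&(R>60)&(abs(Q0[...,0]-.565)<.08)&(abs(Q0[...,1]-.3)<.05)&(Q0[...,2]>.06)
q=Q0[w]-SO;a=np.stack([q@SX,q@SY,q@SZ],1);print(len(q),np.median(a,0),np.percentile(a,[1,99],axis=0))
# tray heights
Qt=cloud(t);X=Qt-PC;x=X@PX;y=X@PY
m=(abs(x)<.097)&(y<-.095)&(y>-.168)&(Qt[...,2]>.0075)&(Qt[...,2]<.03)
k,l,st,ce=cv2.connectedComponentsWithStats(m.astype(np.uint8));print([(st[i,4],np.median(x[l==i]),np.median(y[l==i])) for i in range(1,k) if st[i,4]>8])
print(r.observe()["clock"])
E
```

```text
top face s,x: 0.08272591499384468 -0.0007470092581016121
835 [0.008  0.002  0.0623] [[ 0.002  -0.0532  0.039 ]
 [ 0.0117  0.0541  0.0833]]
835 [0.008  0.0032 0.062 ] [[-0.0002 -0.0521  0.0388]
 [ 0.0116  0.0551  0.0832]]
[(np.int32(47), np.float64(0.06270246807506225), np.float64(-0.11561604687807069)), (np.int32(69), np.float64(0.018909567277111267), np.float64(-0.12239753628082924)), (np.int32(42), np.float64(-0.025089283242384706), np.float64(-0.11710625941969519)), (np.int32(13), np.float64(-0.059327694776508275), np.float64(-0.15448318284788629)), (np.int32(48), np.float64(-0.06132726024351255), np.float64(-0.1149520659804938))]
25.5583
```

View pics/w5.png

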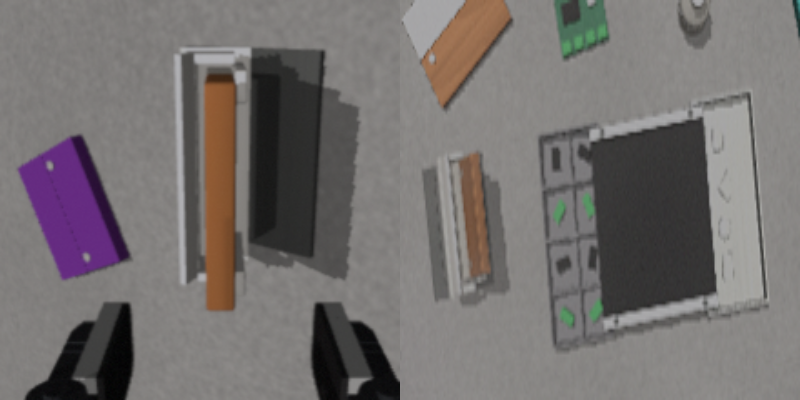

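The scraper is back at its original pose to within about 1 mm: the left half shows it at (220,190), and its top face is 82.7 mm above the reference, against 82.6 mm before. In the right half, the plate is clear and all four stubs are in the tray at about (718,140), (722,185), (725,228) and (728,265).

```bash
python3 -c "
from cell import r
print(r.job_done())"
```

```text
the job is handed in; nothing more can be done
None
```

The job is handed in at about 26 s of the 61 s allowed: all four stubs are in the plain tray, the scraper is home in its holder blade down, and nothing else on the bench was handled.

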